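Half-twist the bayonet lid of the ceramic box and hold it

TASK

Pick the loose lid off the tray by its bar, lower it into the mouth of the ceramic box with the bar in line with the box's two ear handles until you feel it seat, then turn it clockwise (seen from above) against the spring to halfway between where it went in and where it locks, without ever turning it as far as the lock. Finish while still gripping the lid there: do not let go, because the spring would turn it back. Leave the other things on the tray where they are.

Things in the scene. Friction and masses are not known exactly. Their poses are not given: they have to be found in the camera images.
- tray: round resin tray with a rattan edge, 400 mm across, fixed. Origin at the centre of its underside; its flat floor is 8 mm above that and its edge 27 mm above it. Everything below stands on its floor
- jar: the white ceramic box without its lid, fixed to the tray: round, 74 mm outside diameter, 46 mm high, open at the top. Two small ear handles stick out of its wall along its own +x and -x (to 47 mm from the axis, 12 to 37 mm up). Origin at the centre of its underside, z up. Anticlockwise a fixed stop blocks the inserted lid after about 0.15 rad
- jar_mouth (a point): centre of the box's mouth, level with the rim, 46 mm above the box's origin; axes as the box's. A flat lip (inner radius 23 mm, 4 mm thick, top flush with the rim) is broken by two entry gaps 19 mm wide at +x and -x, in line with the ears, open out to 31 mm radius, for the lid's lugs; below the lip the lugs can turn clockwise (seen from above)
- lid: the loose lid, upright on the tray, 60 to 130 g. Origin at the centre of its underside, z up. A stem 40 mm across and 12 mm high with two lugs 11 mm wide along +x and -x, to 28.5 mm from the axis, 1 to 6 mm up; then a disc 70 mm across, 12 to 18 mm up. Half a turn makes no difference. Seated, the disc rests on the box's rim and the lid's origin is 34 mm above the box's origin
- lid_bar (a point): centre of the top face of the lid's brass grip bar, 44 mm above the lid's origin; axes as the lid's. The bar is 46 mm long along x, 12 mm thick along y, 26 mm high. Twist = how far it has turned clockwise from the line of the ears: 0 on entry, 1.4 rad (80 deg) where it locks at the end of its travel, so halfway is 0.7 rad (40 deg)
- spring_ring (a joint): angle (rad) of the sprung ring hidden in the box, pushed clockwise by the lid's lugs: 0 at rest; it starts to move at a lid twist of about 0.15 and then follows (value = twist minus about 0.15) to the end stop at 1.25, where the lid locks. Its spring pushes back with about 0.03 N m at 0, 0.06 halfway, 0.1 at the lock
- ring_dish: bystander: white porcelain dish, 70 mm across, 18 mm high, origin at the centre of its underside
- hair_bowl: bystander: grey-beige silicone bowl, 68 mm across, 22 mm high, origin at the centre of its underside
- brass_hook: bystander: fallen brass wall hook lying on its plate, about 65 mm long along its x, 28 mm high, origin under the plate's centre
- tweezers: bystander: steel tweezers lying flat, 95 mm long along their x, 6 mm high, origin underneath their middle
There are look-alikes about, which are no part of the job. What is shaped like the lid but pink is not meant.

How it is judged:
By the outcome, as a careful person would: the job done as asked, in the order asked, and still so for the second after the job is handed in, while the arm keeps its last pose, push and grip.
It also fails if it takes over 38 s, if anything falls off the work surface, if the arm or the gripper's body presses on something with over 40 N, if the wrist force passes 120 N, or if a joint passes its speed limit or range.

ROBOT

A 6-joint arm with a two-finger parallel gripper is mounted at the origin on the work surface. World frame = base frame: x ahead of the robot, y to its left, z up, the work surface at z = 0. Lengths are in mm, angles in rad, forces in N, time in s.
With the tool pointing down it reaches from about 325 to 875 mm from the base axis. Payload 4.4 kg.
Tool frame: the origin (TCP) lies on the centre line of the jaws, within the pads' length; the fingertips stand ahead of it and the grasp point (between the pads) lies 6 mm ahead of it (ctrl.tcp_to_tips is the z of the fingertips in the tool frame, in mm); z points along the fingers, y is the line along which they close (so a half turn about z gives the same grasp; the last joint's range is limited). The gripper opens to 85 mm and grips with 20 to 120 N. Pads are 22 mm wide; open, the fingers measure 114 mm over their backs; the gripper's body (76 mm by 85 mm) begins 54 mm behind the grasp point. The pads swing forward as they close: fully open they stand 13 mm farther back than shut.
Start: joints at [-0.15, 0.207, 1.542, -0, 1.393, -0.15], TCP at [575.002, -0.012, 256.282] pointing down, gripper open.
Joint ranges: [-2.73, 2.73], [-0.86, 2.22], [0.23, 2.46], [-1.11, 4.25], [0.08, 2.63], [-2.82, 2.82]. Speed limits (rad/s): [2.79, 2.79, 3.14, 3.14, 3.14, 3.14].

INTERFACE

Orientations are given as a 3x3 rotation matrix whose columns are the frame's x, y, z axes.
In Python, from plant import ctrl, sensors, optics gives the robot as it stands. Calls block until the motion is done:
- ctrl.move_ptp(position, orientation): joint-space move of the TCP to a pose.
- ctrl.move_l(position, rot=None, vel=150, threshold=None): straight line of the TCP; rot=None keeps the orientation; vel is the mean speed in mm/s. With threshold (N) it stops when the force on the tool has changed by that much, and returns True; else False.
- ctrl.set_joints(angles): joint-space move.
- ctrl.gripper_to(opening, force=None): finger opening in mm; force is the grip in N (None keeps the last); returns when the fingers have stopped.
- ctrl.hold(seconds).
- ctrl.solve_ik(position, orientation): joint angles nearest the present ones, or None.
- sensors.read_state(): the state.
- optics.grab_frame(name): name is "scene" or "side" or "wrist"; returns (picture, depth): 420x560x3 uint8, red, green, blue; 420x560 float32, mm along the optical axis (not along the pixel's ray), 0 where there is no reading.
- optics.camera_params(name): a dict with "mtx" (3x3 intrinsics, pixels), "k1" (the pictures are not rectified: a ray, as slopes to the right and down, at radius r is drawn at 1 + k1 r^2 times it, then the intrinsics apply), "R" (3x3) and "t" (3): a world point X has camera coordinates R X + t; the wrist camera has in their place "T_tool_cam" (4x4, takes a point from camera to tool coordinates, whose origin is the TCP and whose axes are the flange's). Camera axes: x right, y down, z forward; pixel columns grow to the right and rows downward; lengths in mm; the calibration is good to about 2 mm. A picture is of the moment at which its call begins: read the wrist's pose just before it. camera_params takes no time and is no camera call.
A pose or a line that the arm cannot do raises ctrl.MotionError and nothing moves.
- ctrl.finish_job(): hands the job in; it is judged then, once.
The state is a dict: "t": time; "q": joint angles; "qvel": joint speeds; "tau": joint torques, N m; "eef_pos": TCP position; "eef_rot": TCP orientation; "force": force on the tool from outside, world axes, zero at the start; "wrist_torque": the same for the moment, N m; "grip_width": finger opening in mm; "grasp_force": force on a finger pad.
Only numpy, scipy, OpenCV 4.12 (cv2) and the standard library are available. Lean on these libraries where they do the work, as an engineer would, in place of code of your own. Each camera call takes 0.05 s, during which the arm holds its last target. There are 200 camera calls.

## Working session

There is one attempt and no reset: what is moved stays moved. The work goes in short steps, each a Python script; the robot and the scene stay as the last script left them, time stands still between calls to the robot, and variables do not carry over. Pictures are saved under pics/ and viewed, at most 10 in all, crops included, and the job is handed in when it is done.

```bash
mkdir -p pics; ls
python3 - <<'E'
from plant import ctrl,sensors,optics
import cv2,numpy as np
for n in ("scene","side"):
    p,d=optics.grab_frame(n); np.savez(f"pics/{n}.npz",p=p,d=d); cv2.imwrite(f"pics/{n}0.png",p[:,:,::-1])
    c=optics.camera_params(n); print(n,{k:np.round(v,3).tolist() for k,v in c.items()})
print(optics.camera_params("wrist"),ctrl.tcp_to_tips,sensors.read_state()["t"])
E
```

```text
pics
scene {'mtx': [[503.592, 0.0, 281.813], [0.0, 503.592, 208.231], [0.0, 0.0, 1.0]], 'k1': -0.054, 'R': [[-0.173, 0.985, 0.002], [0.514, 0.092, -0.853], [-0.84, -0.147, -0.522]], 't': [160.785, -231.811, 1473.032]}
side {'mtx': [[441.161, 0.0, 279.411], [0.0, 441.161, 214.715], [0.0, 0.0, 1.0]], 'k1': -0.102, 'R': [[-0.978, -0.209, 0.001], [-0.12, 0.558, -0.821], [0.171, -0.803, -0.571]], 't': [551.312, 145.039, 619.445]}
{'mtx': array([[351.76607528,   0.        , 272.1190193 ],
       [  0.        , 351.76607528, 205.45799363],
       [  0.        ,   0.        ,   1.        ]]), 'k1': -0.07800936016861652, 'T_tool_cam': array([[ 1.26827180e-04, -9.54280540e-01, -2.98912419e-01,
         7.56199790e+01],
       [ 9.99999992e-01,  1.14516457e-04,  5.87006463e-05,
        -5.69278827e-01],
       [-2.17864932e-05, -2.98912424e-01,  9.54280547e-01,
        -1.17527450e+02],
       [ 0.00000000e+00,  0.00000000e+00,  0.00000000e+00,
         1.00000000e+00]])} 25.0 0.1
```

View pics/scene0.png

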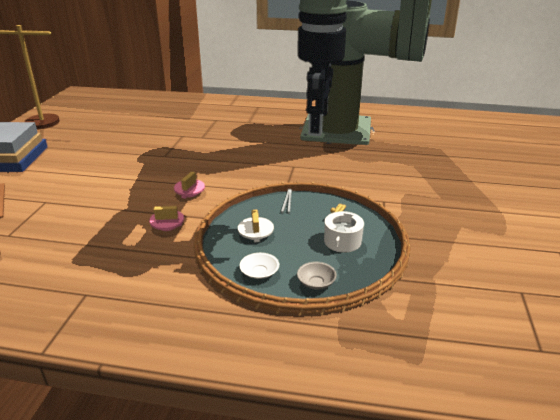

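View pics/side0.png

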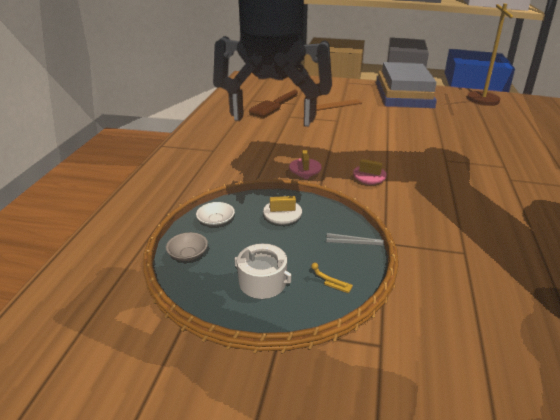

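The scene view shows the white lid with its brass bar at about (256,222) and the box at (344,230). The side view has the bar at (283,204) and the box mouth at (263,258). The pink look-alikes are off the tray, and the box's ears are at about (238,262) and (287,277) in the side view.

```bash
cat > h.py <<'E'
import numpy as np, cv2
from plant import ctrl,sensors,optics
def cam(n,st=None):
    c=optics.camera_params(n)
    if n=="wrist":
        T=np.eye(4);T[:3,:3]=st["eef_rot"];T[:3,3]=st["eef_pos"];T=T@c["T_tool_cam"]
        return c["mtx"],c["k1"],T[:3,:3],T[:3,3]
    return c["mtx"],c["k1"],c["R"].T,-c["R"].T@c["t"]
def rays(C,px):
    K,k1,R,o=C
    u=cv2.undistortPoints(np.float64(px).reshape(-1,1,2),K,np.array([k1,0,0,0,0]))[:,0]
    return o,np.c_[u,np.ones(len(u))]@R.T
def onplane(C,px,z):
    o,d=rays(C,px); return o+d*((z-o[2])/d[:,2])[:,None]
def tri(rs):
    A=0;b=0
    for o,d in rs:
        d=d[0]/np.linalg.norm(d[0]);P=np.eye(3)-np.outer(d,d);A=A+P;b=b+P@o
    return np.linalg.solve(A,b)
def down(a):  # tool x axis at angle a in world, z down
    c,s=np.cos(a),np.sin(a); return np.array([[c,s,0],[s,-c,0],[0,0,-1.]])
def look(name):
    st=sensors.read_state(); p,d=optics.grab_frame("wrist")
    np.savez(f"pics/{name}.npz",p=p,d=d,R=st["eef_rot"],t=st["eef_pos"]); cv2.imwrite(f"pics/{name}.png",p[:,:,::-1])
E
python3 - <<'E'
from h import *
a,b=cam("scene"),cam("side")
for n,p,q,z in(("bar",(256,212),(283,198),52),("jar",(344,222),(263,259),54)):
    print(n,onplane(a,[p],z),onplane(b,[q],z),tri([rays(a,[p]),rays(b,[q])]))
print("ears",onplane(b,[(238,262),(288,277)],33))
s=sensors.read_state(); print(s["eef_rot"].round(2).tolist())
E
```

```text
bar [[ 571.99063439 -114.07374817   52.        ]] [[ 581.14613708 -111.33610486   52.        ]] [ 580.00168318 -111.04369996   54.82489987]
jar [[580.93147243  57.59477472  54.        ]] [[575.66929438  58.59189974  54.        ]] [576.48125193  57.02021397  51.75672837]
ears [[617.29869617  49.63066412  33.        ]
 [536.89260574  66.17749948  33.        ]]
[[-0.0, 1.0, -0.0], [1.0, 0.0, 0.0], [0.0, -0.0, -1.0]]
```

Run:
```python
from h import *
R=sensors.read_state()["eef_rot"]
ctrl.move_ptp([577,57,190],R); look("wj")
ctrl.move_ptp([579,-111,190],R); look("wl")
print(sensors.read_state()["t"])
a,b=cv2.imread("pics/wj.png"),cv2.imread("pics/wl.png")
cv2.imwrite("pics/w1.png",cv2.resize(np.vstack([a,b]),None,fx=.71,fy=.71))
```

```text
1.35
```

View pics/w1.png

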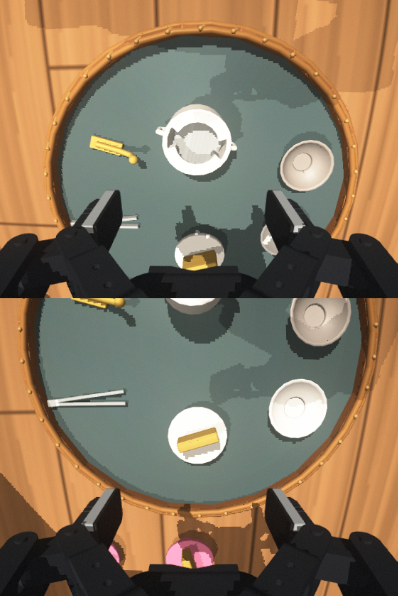

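The top half shows the box mouth at about full-size pixel (277,196), its ears at (225,183) and (328,206), and dark entry gaps. The bottom half shows the lid at about (278,193), with its bar tilted about 10°.

```bash
cat >> h.py <<'E'
def cloud(name,u0,u1,v0,v1):
    f=np.load(f"pics/{name}.npz"); C=cam("wrist",dict(eef_rot=f["R"],eef_pos=f["t"]))
    v,u=np.mgrid[v0:v1,u0:u1]; px=np.c_[u.ravel(),v.ravel()]
    o,d=rays(C,px); z=f["d"][px[:,1],px[:,0]]; ok=z>0
    return C,px[ok],(o+d*z[:,None])[ok],f["p"][px[:,1],px[:,0]].astype(int)[ok]
E
python3 - <<'E'
from h import *
# bar
C,px,X,c=cloud("wl",225,330,140,250)
hsv=cv2.cvtColor(np.uint8(c)[None],cv2.COLOR_RGB2HSV)[0]
m=(hsv[:,1]>110)&(hsv[:,0]>12)&(hsv[:,0]<35)
print("bar n",m.sum(),"z pct",np.percentile(X[m,2],[5,25,50,75,95]).round(1))
t=m&(X[:,2]>48)
P=onplane(C,px[t],52)
r=cv2.minAreaRect(np.float32(P[:,:2]));print("rect plane",r)
r=cv2.minAreaRect(np.float32(X[t][:,:2]));print("rect cloud",r)
w=(hsv[:,1]<70)&(hsv[:,2]>130)&(X[:,2]>20)&(X[:,2]<32)
print("disc",cv2.minEnclosingCircle(np.float32(X[w][:,:2])),np.median(X[w,2]))
# jar
C,px,X,c=cloud("wj",200,350,125,260)
print("rim z",np.percentile(X[X[:,2]>40,2],[5,50,95]))
t=X[:,2]>50
cc,rr=cv2.minEnclosingCircle(np.float32(X[t][:,:2]));print("rim",cc,rr,t.sum())
P=X[t,:2]-cc; q=np.hypot(*P.T);print("rim radii pct",np.percentile(q,[1,5,50,95,99]))
d=X[:,:2]-cc;q=np.hypot(*d.T)
a=np.arctan2(d[:,1],d[:,0])
e=(q>40)&(q<50)&(X[:,2]>20)
for s in(0,1):
    k=e&((d[:,0]>0)==bool(s)); print("ear",k.sum(),X[k].mean(0),np.degrees(np.arctan2(*d[k].mean(0)[::-1])))
g=(q>24.5)&(q<29.5)
h,ed=np.histogram(np.degrees(a[g]),36,(-180,180),weights=(X[g,2]<50)*1.);n,_=np.histogram(np.degrees(a[g]),36,(-180,180))
print((h/n).round(2))
E
```

```text
bar n 1224 z pct [32.5 46.5 51.3 52.  52.9]
rect plane ((583.491943359375, -113.22734832763672), (44.67878723144531, 12.283041000366211), 16.6845645904541)
rect cloud ((583.6201171875, -114.02495574951172), (44.86779022216797, 12.092446327209473), 17.203052520751953)
disc ((583.7891235351562, -114.18655395507812), 34.96435546875) 25.927994560769633
rim z [43.84193032 53.75876304 54.97304401]
rim (578.8948364257812, 56.403079986572266) 37.10613250732422 3926
rim radii pct [22.94200292 23.63295604 31.28651765 36.24850119 36.78274434]
ear 89 [537.35649095  66.98012671  37.69512013] 165.71417650825558
ear 57 [620.57720344  48.65472436  38.30437767] -10.530543168703147
[0.7  0.37 0.08 0.29 0.32 0.37 0.4  0.4  0.39 0.48 0.42 0.41 0.36 0.
 0.52 1.   1.   1.   0.   0.   0.   0.   0.   0.   0.   0.   0.   0.
 0.   0.   0.   0.   0.   1.   1.   1.  ]
```

Run:
```python
from h import *
D=np.radians
R=down(D(197)); 
s0=sensors.read_state()["force"]
ctrl.gripper_to(45)
ctrl.move_ptp([583.6,-113.8,110],R)
print(sensors.read_state()["q"].round(2))
hit=ctrl.move_l([583.6,-113.8,55],vel=70,threshold=8)
s=sensors.read_state();print(hit,s["eef_pos"].round(1),s["force"]-s0)
if not hit:
    ctrl.gripper_to(5,force=60)
    s=sensors.read_state();print(s["grip_width"],s["grasp_force"],s["force"].round(1),s["wrist_torque"].round(2))
    ctrl.move_l([583.6,-113.8,135],vel=100)
    s=sensors.read_state();print(s["grip_width"],s["force"].round(2),s["t"])
    ctrl.move_ptp([578.9,56.4,135],down(D(167.6))); ctrl.hold(.2)
    s=sensors.read_state();print(s["q"].round(2),s["eef_pos"].round(1),s["t"])
    look("wg"); cv2.imwrite("pics/sg.png",optics.grab_frame("side")[0][:,:,::-1])
    a,b=cv2.imread("pics/wg.png"),cv2.imread("pics/sg.png")[120:400,100:460]
    cv2.imwrite("pics/g.png",np.hstack([cv2.resize(a,(400,300)),cv2.resize(b,(400,300))]))
```

```text
[-0.34  0.4   1.61 -0.    1.12 -2.21]
False [ 584.1 -113.9   55.4] [ 0.51626977 -0.64979065 -0.05803114]
10.814866353443216 59.57412600517273 [-0.2 -0.6  2.1] [-0.04  0.   -0.05]
10.813706734995339 [ 0.44 -0.55 -1.33] 5.75
[-0.05  0.35  1.63 -0.    1.16 -1.41] [579.2  55.  134.9] 6.7333
```

View pics/g.png

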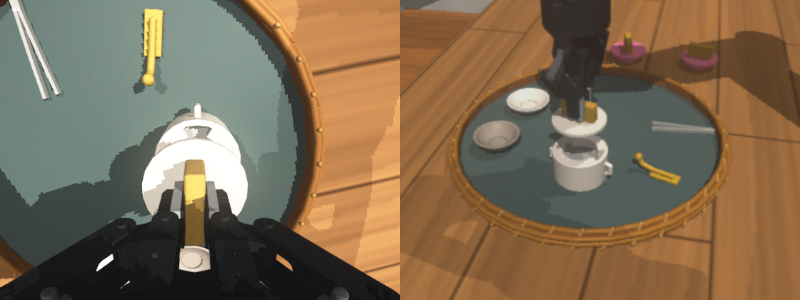

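The lid hangs level in the jaws. In the wrist view (left), the bar at (194,205) lines up with the box ear at (197,108). I'll check the disc centre in the hand, then lower it.

Run:
```python
from h import *
C,px,X,c=cloud("wg",180,360,170,330)
hsv=cv2.cvtColor(np.uint8(c)[None],cv2.COLOR_RGB2HSV)[0]
zt=134.9-55+26
w=(hsv[:,1]<60)&(hsv[:,2]>150)&(abs(X[:,2]-zt)<4)
P=X[w,:2]; print(w.sum(),np.median(X[w,2])); 
# circle fit on hull points on the camera side
h=cv2.convexHull(np.float32(P))[:,0]
from scipy.optimize import least_squares
t=np.load("pics/wg.npz")["t"]; far=h[(h-t[:2])@np.array([np.cos(np.radians(167.6)),np.sin(np.radians(167.6))])>-5]
r=least_squares(lambda p:np.hypot(*(far-p).T)-35,t[:2],loss="soft_l1");print("disc centre - tcp",r.x-t[:2],np.abs(r.fun).max(),len(far))
m=(hsv[:,1]>110)&(hsv[:,0]>12)&(hsv[:,0]<35)&(X[:,2]>zt+22)
print("bar",m.sum(),cv2.minAreaRect(np.float32(X[m,:2])))
s=sensors.read_state();print(s["eef_pos"],s["force"],np.degrees(np.arctan2(s["eef_rot"][1,0],s["eef_rot"][0,0])),s["t"])
```

```text
8201 105.0855997907864
disc centre - tcp [-0.44415195 -0.64645907] 0.6305656099987829 30
bar 2502 ((574.7410278320312, 54.954288482666016), (11.728792190551758, 38.95545959472656), 77.05982971191406)
[579.13116065  55.24595502 134.99477331] [ 0.07855396  0.51062565 -0.77879937] 167.51028579816463 6.8333
```

Run:
```python
from h import *
T=np.array([579.3,57.0])
R=down(np.radians(167.8))
ctrl.move_l([*T,112],R,vel=60); ctrl.hold(.2)
s=sensors.read_state();print(s["eef_pos"].round(2),s["force"].round(2))
C=2*T-s["eef_pos"][:2] # correct steady offset
ctrl.move_l([*C,107],R,vel=30)
hit=ctrl.move_l([*C,84],R,vel=18,threshold=6)
s=sensors.read_state();print(hit,s["eef_pos"].round(2),s["force"].round(2),s["wrist_torque"].round(3),s["grip_width"],s["t"])
```

```text
[579.68  57.03 112.43] [-0.19 -1.44 -1.36]
True [578.79  57.    89.82] [-1.17 -0.21  4.16] [-0.043  0.024 -0.006] 10.585456669514114 8.7917
```

Run:
```python
from h import *
s=sensors.read_state();p=s["eef_pos"].copy()
def show(k=""):
    s=sensors.read_state();print(k,s["eef_pos"].round(2),np.degrees(np.arctan2(s["eef_rot"][1,0],s["eef_rot"][0,0])).round(2),s["force"].round(1),s["wrist_torque"].round(3),round(s["grip_width"],2),round(s["t"],2))
hit=ctrl.move_l([579.2,57.0,88.3],vel=10,threshold=8);show(hit)
s=sensors.read_state();z=s["eef_pos"][2]
ctrl.gripper_to(5,force=90)
for a in np.arange(163.6,126,-4):
    ctrl.move_ptp([579.2,57.0,88.6],down(np.radians(a))); show()
    if np.linalg.norm(sensors.read_state()["force"])>30: print("STOP");break
ctrl.hold(.3);show();look("wt");cv2.imwrite("pics/wt_c.png",cv2.resize(cv2.imread("pics/wt.png")[100:420],None,fx=1,fy=1))
```

```text
True [578.87  56.99  89.84] 167.81 [-0.5  0.7  3.1] [-0.025  0.033  0.006] 10.54 9.0
 [580.31  57.02  89.88] 163.57 [-0.4 -0.2  6.7] [ 0.009  0.138 -0.111] 10.29 9.47
 [580.46  56.71  89.88] 159.58 [-0.9 -1.   5.5] [-0.191  0.071 -0.12 ] 10.1 9.72
 [580.48  56.64  89.91] 155.59 [ 0.5 -0.3  7.3] [-0.221  0.112 -0.04 ] 9.96 9.97
 [580.44  56.55  89.89] 151.59 [ 0.3 -0.7  6.3] [-0.15   0.136 -0.07 ] 10.01 10.22
 [580.38  56.53  89.87] 147.59 [-0.3 -1.4  6.4] [-0.285  0.199 -0.05 ] 10.01 10.47
 [580.35  56.41  89.89] 143.59 [-1.  -1.   7.5] [-0.253  0.191 -0.071] 9.91 10.72
 [580.27  56.34  89.87] 139.59 [-0.2 -2.7  6. ] [-0.343  0.181 -0.08 ] 10.08 10.97
 [580.2   56.3   89.88] 135.59 [-1.1 -0.9  7.2] [-0.364  0.266 -0.045] 9.96 11.22
 [580.15  56.25  89.9 ] 131.59 [-0.8 -1.7  8.2] [-0.356  0.268 -0.095] 10.01 11.47
 [580.04  56.21  89.86] 127.59 [-0.8 -1.4  8. ] [-0.351  0.336 -0.032] 9.72 11.72
 [580.03  56.17  89.86] 127.59 [-1. -3.  8.] [-0.384  0.302 -0.086] 10.3 12.02
```

View pics/wt_c.png

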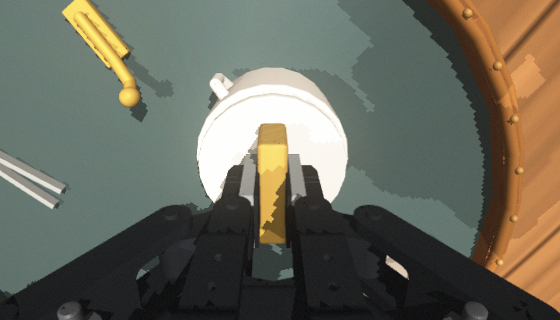

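The lid is flush on the box. The bar at (272,183) is held between the pads and the ear at (218,86) is now off to the left, so it has turned. I'll measure the bar's angle.

Run:
```python
from h import *
for n,zt in(("wg",105.9),("wt",61)):
    C,px,X,c=cloud(n,200,350,170,360)
    hsv=cv2.cvtColor(np.uint8(c)[None],cv2.COLOR_RGB2HSV)[0]
    m=(hsv[:,1]>110)&(hsv[:,0]>12)&(hsv[:,0]<35)&(X[:,2]>zt+22)
    P=onplane(C,px[m],zt+26)[:,:2]
    r=cv2.minAreaRect(np.float32(P)); w,h=r[1]; print(n,m.sum(),r, "angle",r[2]+(90 if h>w else 0))
# ear & disc in the final view
C,px,X,c=cloud("wt",195,350,160,320)
w=(c.min(1)>150)&(abs(X[:,2]-60)<4); print("disc z",np.median(X[w,2]))
e=(X[:,2]>38)&(X[:,2]<49)&(np.hypot(X[:,0]-578.9,X[:,1]-56.4)>39.5)
d=X[e,:2]-[578.9,56.4]; print("ear",e.sum(),d.mean(0),np.degrees(np.arctan2(*d.mean(0)[::-1])))
```

```text
wg 2885 ((577.4385986328125, 54.38237762451172), (11.555447578430176, 45.98596954345703), 77.53130340576172) angle 167.53130340576172
wt 2800 ((578.1563110351562, 57.097740173339844), (11.457684516906738, 45.48481369018555), 37.588600158691406) angle 127.5886001586914
disc z 59.97164454416044
ear 182 [-41.75983125  10.07704077] 166.43334947647116
```

Run:
```python
from h import *
s=sensors.read_state();print(s["grip_width"],s["grasp_force"],s["t"]);print(ctrl.finish_job())
```

```text
9.978055305020375 90.32873511314392 12.0667
the job is handed in; nothing more can be done
None
```

The lid is seated in the box, turned clockwise about 40° (0.70 rad, accurate to roughly 1°) from the line of the ears, and still gripped at 90 N; I handed the job in at 12.1 s.

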